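# Torque down the nozzle block's clamp bolt with the click wrench

### The job

Tighten the clamp bolt of the pastry depositor's nozzle block with the click wrench that sits on it: swing the yellow handle clockwise (seen from above) until the bolt is home and the wrench's breakaway joint gives with a clear kink, hold it there for a moment, but do not haul the handle on far past the give. Then swing the wrench back until its handle lies over the green rest pad again, and let go. Leave the jar, the piping tip and the cutter ring where they stand.

Things in the scene. Friction and masses are not known exactly. Their poses are not given: they have to be found in the camera images.
- head: Nozzle block of a pastry depositor on a bench stand, fixed: aluminium base 170 x 160 mm, block above, dark clamp plate on top (upper face 84 mm over the table). Origin: centre of the underside, on the bolt axis. x points level from the bolt axis to the green rest pad (34 x 22 mm, top 94 mm over the table, on a 14 mm post 210 mm from the bolt axis), z up.
- bolt_top (a point): Centre of the top of the hex bolt (18 mm across flats, red mark), 126 mm over the table, on the vertical axis about which bolt and wrench turn. The bolt's home angle cannot be seen and differs each time: the wrench then points 1.1 to 1.9 rad clockwise (from above) of the rest. The bolt stops hard there.
- wrench: Steel ratchet head round the bolt, 46 mm across, top 122 mm over the table. Origin: bolt axis, table height; x points along the straight handle. Turned clockwise it first swings freely (below 1 N at the grip, 0.1 to 0.5 rad), then takes the bolt along (1 to 4 N, 0.15 to 0.55 rad) until it is home. Turned back it swings freely and the bolt stays. It stays where left, and only swings level.
- grip (a point): Middle of the wrench's yellow grip, on its centre line, 165 mm from the bolt axis while the handle is straight, 112 mm over the table. The grip is a level round bar 26 mm thick, from 107 to 217 mm from the bolt axis, with a black end 8 mm long; inwards of it a 14 mm steel shaft. x points outwards along the handle, z up.
- rest (a point): Where the middle of the grip lies when the wrench is in its rest: 165 mm from the bolt axis towards the green pad, 112 mm over the table. At the start the handle stands anywhere from 0 to 1.7 rad clockwise of it.
- breakaway (a joint): Bend of the handle at its breakaway joint (dark pin 45 mm from the bolt axis), rad, 0 = straight. Straight until 12 to 13 N pushes the middle of the grip clockwise, square to the handle; then it gives and bends clockwise, the force rising slowly (15 N at 0.2). 0.07 to 0.2 is a clear give; past 0.24 the bolt is overloaded. Springs straight when let go.
- jar: Bystander: amber glass jar with a red cap, 52 mm in diameter, 62 mm high. Origin: centre of the underside.
- tip: Bystander: steel piping tip, a cone 44 mm in diameter at the foot and 52 mm high. Origin: centre of the underside.
- cutter: Bystander: copper cutter ring, 64 mm in diameter, 35 mm high. Origin: centre of the underside.

How it is judged:
By the outcome, as a careful person would: the job done as asked, in the order asked, and still so for the second after the job is handed in, with the robot touching nothing.
It also fails if it takes over 61 s, if anything falls off the work surface, if the arm or the gripper's body presses on something with over 40 N, if the wrist force passes 120 N, or if a joint passes its speed limit or range.

### The arm

A 6-joint arm with a two-finger parallel gripper is mounted at the origin on the work surface. World frame = base frame: x ahead of the robot, y to its left, z up, the work surface at z = 0. Lengths are in m, angles in rad, forces in N, time in s.
With the tool pointing down it reaches from about 0.375 to 0.9 m from the base axis. Payload 3.1 kg.
Tool frame: the origin (TCP) lies midway between the tips of the shut fingers; the grasp point (between the pads) lies 19 mm behind it; z points along the fingers, y is the direction in which the jaws open and shut (so a half turn about z gives the same grasp; the last joint's range is limited). The gripper opens to 87 mm and grips with 3 to 60 N. Pads are 19 mm wide; open, the fingers measure 117 mm over their backs; the gripper's body (75 mm by 190 mm) begins 51 mm behind the grasp point.
Start: joints at [1.026, 0.527, 1.433, -0, 1.181, -0.178], TCP at [0.224, 0.584, 0.223] pointing down, gripper open.
Joint ranges: [-3.08, 3.08], [-0.75, 2.2], [0.22, 2.44], [-1.43, 4.57], [0, 2.65], [-2.85, 2.85]. Speed limits (rad/s): [2.79, 2.79, 3.14, 3.14, 3.14, 3.14].

### API

Orientations are given as a rotation vector (axis times angle).
In Python, from station import r gives the robot as it stands.
- The arm moves only by the tool apply_moves, never from a script. Its argument "steps" is one flat list of numbers, 5 for each row, row after row: the opening, from -1 (shut) to 1 (fully open), so that 0 is half open, then the shift along the tool's x, y, z in cm, then the turn about the tool's z in degrees. In form: [gripper, tx, ty, tz, roll, gripper, tx, ty, tz, roll, ...]. A call has 1 to 5 rows; each row is the pose to reach, as a shift and turn from the pose commanded when the call began, along the tool's axes at that moment; what a row does not reach only later rows make up. A row lasts 1/12 s, in which the tool goes at most 41.7 mm and 7.16 degrees, less where a joint would pass 70% of its speed; a pose out of reach is approached as far as the arm can. A call with a gripper value outside its range is refused whole. The fingers move at their own pace and stop on an object; "squeeze" is the grip in N (left out, the last holds). Time passes only in rows, so rows that repeat a pose let the fingers close. It gives the time, the measured TCP pose, the force and the opening at its end, in the units of the state.
- r.observe(): the state, without advancing time (a new reading comes with each control period).
- r.camera(name): name is "scene" or "top" or "wrist"; returns a dict with "color" (480x640x3 uint8, blue, green, red), "K" (3x3 intrinsics, pixels), "R" (3x3) and "t" (3): a world point X has camera coordinates R X + t. Camera axes: x right, y down, z forward; pixel columns grow to the right and rows downward; lengths in m; the calibration is good to about 2 mm. A picture is of the moment at which its call begins. There is no depth.
- r.sign_off(): hands the job in, once; it reports no verdict.
The state is a dict: "time": time; "joint_pos": joint angles; "joint_velocities": joint speeds; "joint_efforts": joint torques, N m; "position": TCP position; "eef_rot": TCP orientation; "force": force on the tool from outside, world axes, zero at the start; "torque": the same for the moment, N m; "finger_gap": finger opening in m.
Only numpy, scipy, OpenCV 4.12 (cv2) and the standard library are available. Lean on these libraries where they do the work, as an engineer would, in place of code of your own. Each camera call takes 0.05 s, during which the arm holds its last target. There are 200 camera calls.

## Working session

There is one attempt and no reset: what is moved stays moved. The work goes in short steps, Python scripts to look and compute and a tool call to move; the robot and the scene stay as the last step left them, time stands still between calls to the robot, and variables do not carry over. Pictures are saved under pics/ and viewed, about 8 in all and at most 12, crops included, and the job is handed in when it is done.

Besides the shell and the picture viewer there is one more tool, called after ">>>" by a JSON object that holds its "api" and its "payload", one argument or row to a line. apply_moves: Moves the arm, as the interface text tells. Its arguments: {"type":"object","properties":{"steps":{"type":"array"},"squeeze":{"type":"number"}},"required":["steps"]}

```bash
mkdir -p pics; ls; python3 - <<'E'
from station import r
import cv2,numpy as np
for n in("top","scene"):
    c=r.camera(n);cv2.imwrite(f"pics/{n}0.png",c["color"]);np.savez(f"{n}.npz",**c)
    print(n,c["K"].tolist(),c["R"].round(3).tolist(),c["t"].round(3).tolist())
s=r.observe();print(s["time"],s["position"],s["eef_rot"],s["force"],s["finger_gap"])
E
```

```text
pics
top [[492.0583013073513, 0.0, 321.3921268770178], [0.0, 492.0583013073513, 227.56778577396645], [0.0, 0.0, 1.0]] [[0.01, -1.0, 0.01], [-0.998, -0.011, -0.061], [0.061, -0.01, -0.998]] [-0.046, 0.56, 0.845]
scene [[526.824267358806, 0.0, 319.13605804779075], [0.0, 526.824267358806, 235.50025981054287], [0.0, 0.0, 1.0]] [[0.026, 1.0, 0.008], [0.865, -0.019, -0.501], [-0.501, 0.02, -0.865]] [0.02, -0.428, 1.314]
0.1 [0.22318607 0.58307731 0.22167508] [-5.71217066e-01 -3.08857395e+00  2.88549188e-03] [ 0.31413331 -0.28817744  0.64561141] 0.08701232598621972
```

View pics/top0.png

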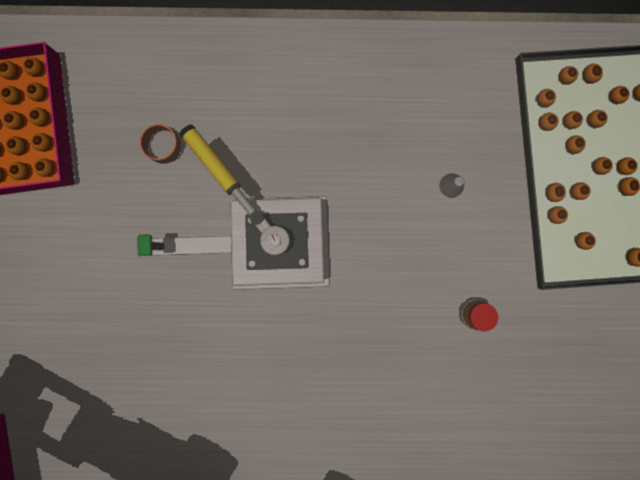

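View pics/scene0.png

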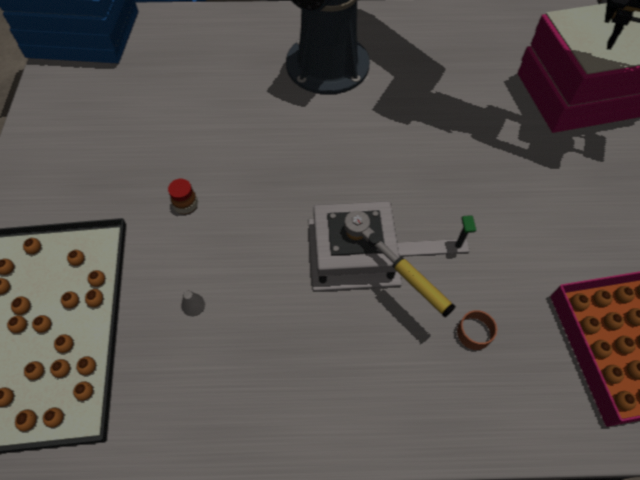

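The top view shows the bolt at about (274,239), the green pad at (145,245) and the handle end at (187,131). The cutter is at (160,143), the tip at (452,185) and the jar cap at (483,317). The scene view agrees: bolt (358,222), pad (468,224), handle end (449,308).

```bash
cat > h.py <<'E'
import numpy as np
def ray(c,u,v,z):
    K,R,t=c["K"],c["R"],c["t"]
    d=R.T@np.linalg.solve(K,[u,v,1.]);o=-R.T@t
    return (o+d*(z-o[2])/d[2])[:2]
E
python3 - <<'E'
from h import *
from scipy.spatial.transform import Rotation as Ro
T=np.load("top.npz");S=np.load("scene.npz")
pt=lambda a,b,z:(ray(T,*a,z),ray(S,*b,z))
for n,a,b,z in [("bolt",(274,239),(358,220),.126),("pad",(145,245),(468,224),.094),("end",(187,131),(449,309),.112),("gripin",(233,187),(400,263),.112),("cutter",(160,143),(478,330),.017),("tip",(452,185),(190,300),.025),("jar",(483,317),(181,190),.062)]:
    p,q=pt(a,b,z);print(n,p.round(4),q.round(4))
b=sum(pt((274,239),(358,220),.126))/2;p=sum(pt((145,245),(468,224),.094))/2;e=sum(pt((187,131),(449,309),.112))/2
print(b,np.linalg.norm(p-b),np.linalg.norm(e-b),[np.arctan2(*(x-b)[::-1]) for x in(p,e)])
from station import r
s=r.observe();print(Ro.from_rotvec(s["eef_rot"]).as_matrix().round(3))
E
```

```text
bolt [0.5357 0.0332] [0.537  0.0346]
pad [0.5253 0.2403] [0.5303 0.2407]
end [0.7049 0.1739] [0.7038 0.1753]
gripin [0.617  0.0998] [0.6172 0.1033]
cutter [0.7072 0.2464] [0.7073 0.2485]
tip [ 0.6373 -0.2678] [ 0.6405 -0.2734]
jar [ 0.4131 -0.3074] [ 0.4203 -0.3049]
[0.53637864 0.03390762] 0.2067422327828569 0.21910929276799485 [np.float64(1.612440487081811), np.float64(0.6973079153155455)]
[[-0.934  0.358 -0.001]
 [ 0.358  0.934 -0.002]
 [ 0.    -0.002 -1.   ]]
```

```bash
cat >> h.py <<'E'
from scipy.spatial.transform import Rotation as Ro
B=np.array([.5364,.0339]);REST=1.612
def go(ang,z=.096,rad=.165,off=0.):
    """shift (cm) and roll (deg) to put the TCP on the handle line at angle ang; off = m clockwise of it"""
    from station import r
    s=r.observe();M=Ro.from_rotvec(s["eef_rot"]).as_matrix();p=s["position"]
    u=np.array([np.cos(ang),np.sin(ang)]);cw=np.array([u[1],-u[0]])
    t=np.r_[B+rad*u+off*cw,z]
    yaw=np.arctan2(M[1,0],M[0,0]);roll=np.degrees((yaw-ang+np.pi)%(2*np.pi)-np.pi)
    print("t",round(s["time"],2),"local cm",(M.T@(t-p)*100).round(2),"roll",roll.round(1),"q",np.round(s["joint_pos"],2),"F",np.round(s["force"],1),"gap",round(s["finger_gap"],4))
E
python3 -c "
from h import *;go(.697,.2)"
```

```text
t 0.1 local cm [-56.92 -25.66   2.2 ] roll 119.1 q [ 1.03  0.53  1.43 -0.    1.18 -0.18] F [ 0.3 -0.3  0.6] gap 0.087
```

>>> {"api": "apply_moves", "payload": {
  "steps": [1, -57, -25.6, 0, 119, 1, -57, -25.6, 0, 119, 1, -57, -25.6, 0, 119, 1, -57, -25.6, 0, 119, 1, -57, -25.6, 0, 119]
}}

```text
time: 0.52
position: [0.3711, 0.4344, 0.2222]
eef_rot: [-1.501, -2.76, 0.001]
force: [0.5, 0.4, -0.6]
finger_gap: 0.0875
```

```bash
python3 -c "
from h import *;go(.697,.2)"
```

```text
t 0.52 local cm [-40.59   8.49   2.21] roll 83.0 q [ 0.67  0.46  1.57 -0.    1.12  0.09] F [ 0.5  0.4 -0.6] gap 0.0875
```

>>> {"api": "apply_moves", "payload": {
  "steps": [1, -40.6, 8.5, 2, 83, 1, -40.6, 8.5, 2, 83, 1, -40.6, 8.5, 2, 83, 1, -40.6, 8.5, 2, 83, 1, -40.6, 8.5, 2, 83]
}}

```text
time: 0.93
position: [0.5186, 0.2872, 0.2121]
eef_rot: [-2.277, -2.163, 0.001]
force: [0.0, 0.7, 0.4]
finger_gap: 0.0873
```

```bash
python3 -c "
from h import *;go(.697,.2)"
```

```text
t 0.93 local cm [-13.97  15.17   1.2 ] roll 47.1 q [0.32 0.5  1.53 0.   1.12 0.37] F [0.  0.7 0.4] gap 0.0873
```

>>> {"api": "apply_moves", "payload": {
  "steps": [1, -14, 15.2, 1.2, 47, 1, -14, 15.2, 1.2, 47, 1, -14, 15.2, 1.2, 47, 1, -14, 15.2, 1.2, 47, 1, -14, 15.2, 1.2, 47]
}}

```text
time: 1.35
position: [0.6642, 0.1403, 0.1998]
eef_rot: [-2.832, -1.358, 0.002]
force: [0.2, 1.2, 1.2]
finger_gap: 0.087
```

```bash
python3 -c "
from h import *;go(.697,.17)"
```

```text
t 1.35 local cm [-0.12 -0.07  2.98] roll 11.3 q [0.04 0.63 1.31 0.   1.21 0.72] F [0.2 1.2 1.2] gap 0.087
```

>>> {"api": "apply_moves", "payload": {
  "steps": [1, -0.1, 0, 0, 11.3, 1, -0.1, 0, 1.5, 11.3, 1, -0.1, 0, 3, 11.3, 1, -0.1, 0, 3, 11.3]
}}

```text
time: 1.68
position: [0.6602, 0.1407, 0.1666]
eef_rot: [-2.947, -1.08, 0.012]
force: [-0.5, -1.5, -0.6]
finger_gap: 0.0872
```

```bash
python3 -c "
from h import *;go(.697,.096)
from station import r;import cv2
c=r.camera('wrist');cv2.imwrite('pics/w1.png',c['color'])
print(c['R'].round(2).tolist())"
```

```text
t 1.68 local cm [0.2  0.28 7.06] roll 0.3 q [ 0.04  0.66  1.34 -0.    1.15  0.91] F [-0.5 -1.5 -0.6] gap 0.0872
[[0.65, -0.76, -0.0], [-0.74, -0.63, 0.25], [-0.19, -0.16, -0.97]]
```

View pics/w1.png

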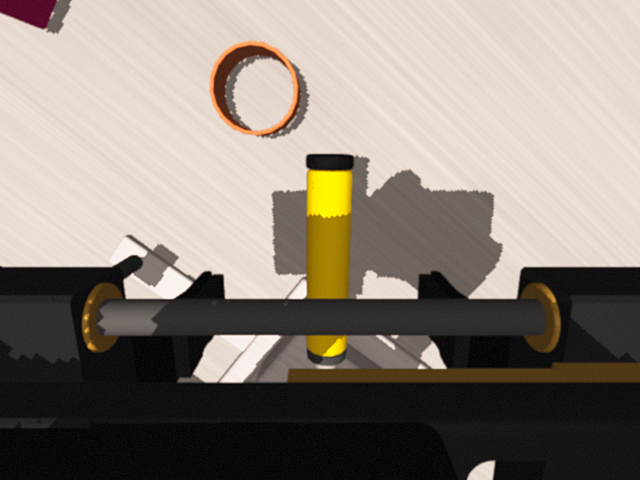

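Handle seen centred between the open fingers (columns 307–350, fingers at about 215 and 425) and aligned with the tool x. Descend.

>>> {"api": "apply_moves", "payload": {
  "steps": [1, 0.2, 0.2, 3, 0, 1, 0.2, 0.2, 5.5, 0, 1, 0.2, 0.2, 7, 0, -0.15, 0.2, 0.2, 7, 0, -0.15, 0.2, 0.2, 7, 0]
}}

```text
time: 2.15
position: [0.6653, 0.1415, 0.1005]
eef_rot: [-2.949, -1.083, 0.001]
force: [-0.5, 0.2, 0.6]
finger_gap: 0.0802
```

```bash
python3 -c "
from h import *;go(.697)"
```

```text
t 2.15 local cm [-0.29 -0.02  0.45] roll 0.4 q [ 0.05  0.74  1.38 -0.    1.02  0.91] F [-0.5  0.2  0.6] gap 0.0802
```

>>> {"api": "apply_moves", "payload": {
  "steps": [-0.15, -0.3, 0, 0.2, 0, -0.15, -0.3, 0, 0.2, 0, -0.15, -0.3, 0, 0.2, 0, -0.15, -0.3, 0, 0.2, 0, -0.15, -0.3, 0, 0.2, 0],
  "squeeze": 5
}}

```text
time: 2.57
position: [0.6637, 0.1393, 0.0995]
eef_rot: [2.949, 1.082, 0.002]
force: [-1.0, -0.1, 0.2]
finger_gap: 0.0485
```

```bash
python3 -c "
from h import *;go(.697)"
```

```text
t 2.57 local cm [-0.03 -0.09  0.35] roll 0.4 q [0.04 0.74 1.39 0.   1.01 0.91] F [-1.  -0.1  0.2] gap 0.0485
```

>>> {"api": "apply_moves", "payload": {
  "steps": [-0.15, -0.02, 0.7, 0.2, 2, -0.15, -0.06, 1.2, 0.2, 4, -0.15, -0.11, 1.75, 0.2, 6, -0.15, -0.18, 2.3, 0.2, 8, -0.15, -0.18, 2.3, 0.2, 8]
}}

```text
time: 2.98
position: [0.6776, 0.1197, 0.0968]
eef_rot: [3.017, 0.872, 0.002]
force: [-0.2, -0.8, -0.4]
finger_gap: 0.0371
```

```bash
python3 -c "
from h import *;go(.697-np.radians(8))"
```

```text
t 2.98 local cm [-0.02 -0.18  0.08] roll 0.3 q [ 0.01  0.75  1.36 -0.    1.03  1.02] F [-0.2 -0.8 -0.4] gap 0.0371
```

>>> {"api": "apply_moves", "payload": {
  "steps": [-0.15, -0.02, 0.5, 0, 2, -0.15, -0.04, 1, 0, 4, -0.15, -0.06, 1.44, 0, 5, -0.15, -0.06, 1.44, 0, 5]
}}

```text
time: 3.32
position: [0.6845, 0.1075, 0.0968]
eef_rot: [3.052, 0.741, 0.001]
force: [0.8, -0.2, 0.1]
finger_gap: 0.0372
```

```bash
python3 -c "
from h import *;go(.697-np.radians(13))"
```

```text
t 3.32 local cm [-0.03 -0.15  0.08] roll 0.4 q [-0.01  0.76  1.35 -0.    1.03  1.09] F [ 0.8 -0.2  0.1] gap 0.0372
```

>>> {"api": "apply_moves", "payload": {
  "steps": [-0.15, -0.02, 0.5, 0, 2, -0.15, -0.04, 1, 0, 4, -0.15, -0.06, 1.44, 0, 5, -0.15, -0.06, 1.44, 0, 5]
}}

```text
time: 3.65
position: [0.6898, 0.0951, 0.0966]
eef_rot: [-3.081, -0.608, 0.001]
force: [-0.2, 2.5, 0.8]
finger_gap: 0.0373
```

```bash
python3 -c "
from h import *;go(.697-np.radians(18))"
```

```text
t 3.65 local cm [-0.02 -0.06  0.06] roll 0.4 q [-0.02  0.76  1.34  0.    1.04  1.16] F [-0.2  2.5  0.8] gap 0.0373
```

>>> {"api": "apply_moves", "payload": {
  "steps": [-0.15, -0.02, 0.5, 0, 2, -0.15, -0.04, 1, 0, 4, -0.15, -0.06, 1.44, 0, 5, -0.15, -0.06, 1.44, 0, 5]
}}

```text
time: 3.98
position: [0.6948, 0.0812, 0.0966]
eef_rot: [-3.106, -0.473, 0.0]
force: [-1.0, 2.2, 1.1]
finger_gap: 0.037
```

```bash
python3 -c "
from h import *;go(.697-np.radians(23))"
```

```text
t 3.98 local cm [-0.03 -0.09  0.06] roll 0.4 q [-0.04  0.77  1.33 -0.    1.05  1.23] F [-1.   2.2  1.1] gap 0.037
```

>>> {"api": "apply_moves", "payload": {
  "steps": [-0.15, -0.02, 0.5, 0, 2, -0.15, -0.04, 1, 0, 4, -0.15, -0.06, 1.44, 0, 5, -0.15, -0.06, 1.44, 0, 5]
}}

```text
time: 4.32
position: [0.6986, 0.0669, 0.0965]
eef_rot: [3.123, 0.337, -0.001]
force: [-1.2, 0.7, 1.5]
finger_gap: 0.0371
```

```bash
python3 -c "
from h import *;go(.697-np.radians(28))"
```

```text
t 4.32 local cm [-0.05 -0.12  0.05] roll 0.4 q [-0.06  0.77  1.32 -0.    1.05  1.29] F [-1.2  0.7  1.5] gap 0.0371
```

>>> {"api": "apply_moves", "payload": {
  "steps": [-0.15, -0.02, 0.5, 0, 2, -0.15, -0.04, 1, 0, 4, -0.15, -0.06, 1.44, 0, 5, -0.15, -0.06, 1.44, 0, 5]
}}

```text
time: 4.65
position: [0.7011, 0.0526, 0.0965]
eef_rot: [3.135, 0.2, -0.0]
force: [-0.4, 1.3, 0.5]
finger_gap: 0.037
```

```bash
python3 -c "
from h import *;go(.697-np.radians(33))"
```

```text
t 4.65 local cm [-0.07 -0.13  0.05] roll 0.4 q [-0.08  0.77  1.32 -0.    1.05  1.36] F [-0.4  1.3  0.5] gap 0.037
```

>>> {"api": "apply_moves", "payload": {
  "steps": [-0.15, -0.02, 0.5, 0, 2, -0.15, -0.04, 1, 0, 4, -0.15, -0.06, 1.4, 0, 5, -0.15, -0.06, 1.4, 0, 5]
}}

```text
time: 4.98
position: [0.7022, 0.0387, 0.0964]
eef_rot: [3.141, 0.064, -0.0]
force: [-1.6, 1.0, 0.1]
finger_gap: 0.0372
```

```bash
python3 -c "
from h import *;go(.697-np.radians(38))"
```

```text
t 4.98 local cm [-0.09 -0.08  0.04] roll 0.4 q [-0.1   0.77  1.32 -0.    1.05  1.43] F [-1.6  1.   0.1] gap 0.0372
```

>>> {"api": "apply_moves", "payload": {
  "steps": [-0.15, -0.05, 0.5, 0, 2, -0.15, -0.08, 1, 0, 4, -0.15, -0.1, 1.4, 0, 5, -0.15, -0.1, 1.4, 0, 5]
}}

```text
time: 5.32
position: [0.7009, 0.0284, 0.0962]
eef_rot: [-3.135, 0.074, 0.003]
force: [-2.1, 10.3, 1.8]
finger_gap: 0.0507
```

```bash
python3 -c "
from h import *;go(.697-np.radians(43))"
```

```text
t 5.32 local cm [0.05 0.33 0.02] roll 0.4 q [-0.12  0.77  1.32  0.01  1.05  1.49] F [-2.1 10.3  1.8] gap 0.0507
```

>>> {"api": "apply_moves", "payload": {
  "steps": [-0.15, 0, 0, 0, 0, -0.15, 0, 0, 0, 0, -0.15, 0, 0, 0, 0, -0.15, 0, 0, 0, 0],
  "squeeze": 40
}}

```text
time: 5.65
position: [0.7017, 0.0302, 0.0963]
eef_rot: [-3.134, 0.072, 0.0]
force: [-1.2, 13.1, -0.2]
finger_gap: 0.0375
```

```bash
python3 -c "
from h import *;go(.697-np.radians(43))
from station import r
for i in range(3):
  s=r.observe();print(s['position'],s['force'].round(1))"
```

```text
t 5.65 local cm [-0.03  0.52  0.03] roll 0.4 q [-0.12  0.77  1.32  0.01  1.05  1.49] F [-1.2 13.1 -0.2] gap 0.0375
[0.70166364 0.03022538 0.09630639] [-1.2 13.1 -0.2]
[0.70166364 0.03022538 0.09630639] [-1.2 13.1 -0.2]
[0.70166364 0.03022538 0.09630639] [-1.2 13.1 -0.2]
```

>>> {"api": "apply_moves", "payload": {
  "steps": [-0.15, 0, 0.2, 0, 1, -0.15, -0.05, 0.4, 0, 2, -0.15, -0.1, 0.6, 0, 3, -0.15, -0.1, 0.6, 0, 3, -0.15, -0.1, 0.6, 0, 3]
}}

```text
time: 6.07
position: [0.7012, 0.0244, 0.0964]
eef_rot: [-3.13, 0.154, -0.003]
force: [1.0, 11.6, -0.4]
finger_gap: 0.037
```

```bash
python3 -c "
from h import *;go(.697-np.radians(46))
from station import r;import cv2
c=r.camera('top');np.savez('top2.npz',**c);cv2.imwrite('pics/t2.png',cv2.resize(c['color'][70:290,150:370],None,fx=2.7,fy=2.7,interpolation=cv2.INTER_CUBIC))
c=r.camera('scene');np.savez('scene2.npz',**c);cv2.imwrite('pics/s2.png',cv2.resize(c['color'][180:340,280:500],None,fx=3.6,fy=3.6,interpolation=cv2.INTER_CUBIC))
"
```

```text
t 6.07 local cm [0.   0.79 0.04] roll 0.4 q [-0.13  0.77  1.32  0.01  1.05  1.54] F [ 1.  11.6 -0.4] gap 0.037
```

View pics/s2.png

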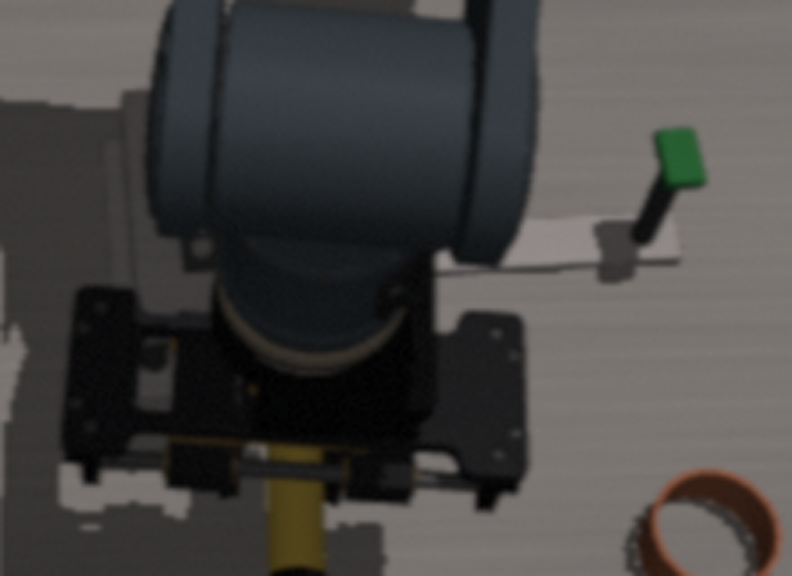

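The force stays at 12–13 N while the grip moved on 6 mm, so the joint has given. The estimated bend is 0.09–0.12. The picture shows only the outer grip (column ~298), because the arm hides the pin. I'll go 2 mm on and hold about 1 s.

>>> {"api": "apply_moves", "payload": {
  "steps": [-0.15, 0, 0.2, 0, 0, -0.15, 0, 0.2, 0, 0, -0.15, 0, 0.2, 0, 0, -0.15, 0, 0.2, 0, 0, -0.15, 0, 0.2, 0, 0]
}}

```text
time: 6.58
position: [0.7013, 0.0226, 0.0965]
eef_rot: [-3.13, 0.154, -0.004]
force: [2.9, 13.3, 0.3]
finger_gap: 0.0373
```

>>> {"api": "apply_moves", "payload": {
  "steps": [-0.15, 0, 0, 0, 0, -0.15, 0, 0, 0, 0, -0.15, 0, 0, 0, 0, -0.15, 0, 0, 0, 0, -0.15, 0, 0, 0, 0]
}}

```text
time: 7.0
position: [0.7013, 0.0226, 0.0964]
eef_rot: [-3.13, 0.154, -0.004]
force: [1.4, 13.1, -0.6]
finger_gap: 0.0374
```

```bash
python3 -c "
from h import *;go(.04)
from station import r;import cv2
c=r.camera('wrist');cv2.imwrite('pics/w2.png',c['color'])"
```

```text
t 7.0 local cm [-0.18 -1.78  0.06] roll -7.9 q [-0.13  0.77  1.32  0.01  1.05  1.53] F [ 1.4 13.1 -0.6] gap 0.0374
```

View pics/w2.png

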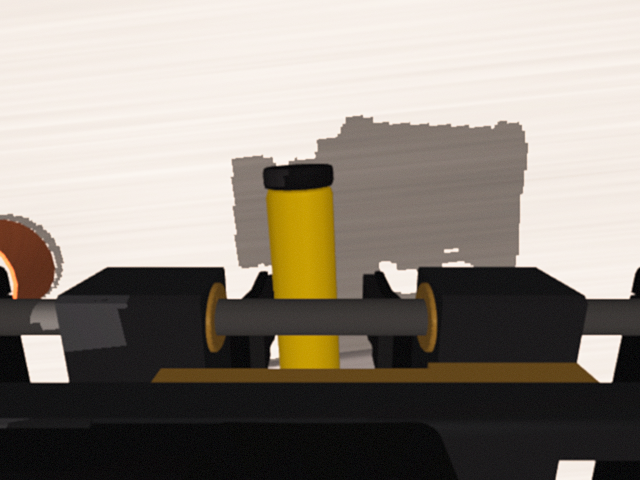

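>>> {"api": "apply_moves", "payload": {
  "steps": [-0.15, 0, 0.15, 0, 0, -0.15, 0, 0.25, 0, 0, -0.15, 0, 0.25, 0, 0, -0.15, 0, 0.25, 0, 0, -0.15, 0, 0.25, 0, 0]
}}

```text
time: 7.47
position: [0.7014, 0.0202, 0.0965]
eef_rot: [-3.13, 0.154, -0.005]
force: [2.3, 13.0, -2.5]
finger_gap: 0.0369
```

>>> {"api": "apply_moves", "payload": {
  "steps": [-0.15, 0, 0, 0, 0, -0.15, 0, 0, 0, 0, -0.15, 0, 0, 0, 0, -0.15, 0, 0, 0, 0, -0.15, 0, 0, 0, 0]
}}

```text
time: 7.88
position: [0.7014, 0.0203, 0.0965]
eef_rot: [-3.13, 0.154, -0.005]
force: [2.5, 13.3, -1.2]
finger_gap: 0.0369
```

>>> {"api": "apply_moves", "payload": {
  "steps": [-0.15, 0, 0, 0, 0, -0.15, 0, 0, 0, 0, -0.15, 0, 0, 0, 0, -0.15, 0, 0, 0, 0, -0.15, 0, 0, 0, 0]
}}

```text
time: 8.3
position: [0.7014, 0.0203, 0.0965]
eef_rot: [-3.13, 0.154, -0.005]
force: [1.9, 12.9, -1.0]
finger_gap: 0.0371
```

```bash
python3 -c "
from h import *;go(.05)"
```

```text
t 8.3 local cm [-0.23 -2.18  0.06] roll -8.5 q [-0.13  0.77  1.32  0.01  1.05  1.53] F [ 1.9 12.9 -1. ] gap 0.0371
```

>>> {"api": "apply_moves", "payload": {
  "steps": [-0.15, 0, 0.15, 0, 0, -0.15, 0, 0.25, 0, 0, -0.15, 0, 0.25, 0, 0, -0.15, 0, 0.25, 0, 0, -0.15, 0, 0.25, 0, 0]
}}

```text
time: 8.72
position: [0.7014, 0.0179, 0.0965]
eef_rot: [-3.13, 0.155, -0.006]
force: [2.7, 14.1, -1.5]
finger_gap: 0.0371
```

>>> {"api": "apply_moves", "payload": {
  "steps": [-0.15, 0, 0, 0, 0, -0.15, 0, 0, 0, 0, -0.15, 0, 0, 0, 0, -0.15, 0, 0, 0, 0, -0.15, 0, 0, 0, 0]
}}

```text
time: 9.13
position: [0.7014, 0.0179, 0.0965]
eef_rot: [-3.13, 0.155, -0.006]
force: [2.4, 15.1, -1.2]
finger_gap: 0.0372
```

>>> {"api": "apply_moves", "payload": {
  "steps": [-0.15, 0, 0, 0, 0, -0.15, 0, 0, 0, 0, -0.15, 0, 0, 0, 0, -0.15, 0, 0, 0, 0, -0.15, 0, 0, 0, 0]
}}

```text
time: 9.55
position: [0.7014, 0.018, 0.0965]
eef_rot: [-3.13, 0.154, -0.006]
force: [2.7, 12.9, -2.0]
finger_gap: 0.0372
```

>>> {"api": "apply_moves", "payload": {
  "steps": [-0.15, 0, -0.4, 0, 0, -0.15, 0, -0.8, 0, 0, -0.15, 0, -0.8, 0, 0]
}}

```text
time: 9.8
position: [0.7011, 0.0263, 0.0964]
eef_rot: [-3.13, 0.153, -0.002]
force: [0.5, 12.4, -1.1]
finger_gap: 0.0373
```

>>> {"api": "apply_moves", "payload": {
  "steps": [-0.15, 0, -0.4, 0, 0, -0.15, 0, -0.4, 0, 0, -0.15, 0, -0.4, 0, 0]
}}

```text
time: 10.05
position: [0.7009, 0.0297, 0.0963]
eef_rot: [-3.131, 0.153, 0.0]
force: [-0.1, 11.5, 0.5]
finger_gap: 0.0367
```

>>> {"api": "apply_moves", "payload": {
  "steps": [-0.15, 0, -0.3, 0, 0, -0.15, 0, -0.3, 0, 0, -0.15, 0, -0.3, 0, 0]
}}

```text
time: 10.3
position: [0.7006, 0.0324, 0.0962]
eef_rot: [-3.131, 0.153, 0.002]
force: [-1.3, 11.0, 1.1]
finger_gap: 0.0371
```

>>> {"api": "apply_moves", "payload": {
  "steps": [-0.15, 0, -0.3, 0, 0, -0.15, 0, -0.3, 0, 0, -0.15, 0, -0.3, 0, 0]
}}

```text
time: 10.55
position: [0.7003, 0.0353, 0.0962]
eef_rot: [-3.131, 0.153, 0.005]
force: [-2.9, 12.7, 0.5]
finger_gap: 0.0371
```

>>> {"api": "apply_moves", "payload": {
  "steps": [-0.15, 0, -0.3, 0, 0, -0.15, 0, -0.3, 0, 0, -0.15, 0, -0.3, 0, 0]
}}

```text
time: 10.8
position: [0.7007, 0.0362, 0.0961]
eef_rot: [-3.135, 0.153, 0.004]
force: [-3.0, 6.9, 1.0]
finger_gap: 0.0368
```

>>> {"api": "apply_moves", "payload": {
  "steps": [-0.15, 0, -0.3, 0, -4, -0.15, 0, -0.3, 0, -7, -0.15, 0, -0.3, 0, -7]
}}

```text
time: 11.05
position: [0.7031, 0.036, 0.0967]
eef_rot: [3.14, 0.04, 0.003]
force: [0.7, 0.1, 0.4]
finger_gap: 0.0367
```

```bash
python3 -c "
from h import *;go(.05)"
```

```text
t 11.05 local cm [-0.18 -0.62  0.07] roll -1.4 q [-0.11  0.77  1.32 -0.    1.05  1.44] F [0.7 0.1 0.4] gap 0.0367
```

>>> {"api": "apply_moves", "payload": {
  "steps": [-0.15, -0.2, -1.5, 0, -5, -0.15, -0.4, -3.1, 0, -10, -0.15, -0.7, -4.5, 0, -15, -0.15, -1.15, -5.8, 0, -20, -0.15, -1.7, -7.15, 0, -25],
  "squeeze": 20
}}

```text
time: 11.47
position: [0.6848, 0.107, 0.0968]
eef_rot: [3.056, 0.72, 0.004]
force: [-0.1, -1.0, 0.9]
finger_gap: 0.0372
```

```bash
python3 -c "
from h import *;go(.05+np.radians(25));go(.05+np.radians(50))"
```

```text
t 11.47 local cm [-0.05 -0.48  0.08] roll -1.4 q [-0.01  0.76  1.35 -0.    1.03  1.1 ] F [-0.1 -1.   0.9] gap 0.0372
t 11.47 local cm [-1.76 -7.41  0.06] roll -26.4 q [-0.01  0.76  1.35 -0.    1.03  1.1 ] F [-0.1 -1.   0.9] gap 0.0372
```

>>> {"api": "apply_moves", "payload": {
  "steps": [-0.15, -0.1, -1.9, 0, -5, -0.15, -0.35, -3.3, 0, -10, -0.15, -0.7, -4.7, 0, -15, -0.15, -1.15, -6.1, 0, -21, -0.15, -1.75, -7.4, 0, -26]
}}

```text
time: 11.88
position: [0.6361, 0.166, 0.0968]
eef_rot: [2.815, 1.39, 0.004]
force: [0.7, -0.3, -1.0]
finger_gap: 0.0368
```

```bash
python3 -c "
from h import *;go(.05+np.radians(75))"
```

```text
t 11.88 local cm [-1.64 -6.94  0.06] roll -25.3 q [ 0.09  0.72  1.45 -0.    0.97  0.74] F [ 0.7 -0.3 -1. ] gap 0.0368
```

>>> {"api": "apply_moves", "payload": {
  "steps": [-0.15, -0.1, -1.5, 0, -5, -0.15, -0.3, -2.9, 0, -10, -0.15, -0.6, -4.3, 0, -15, -0.15, -1.05, -5.65, 0, -20, -0.15, -1.64, -6.95, 0, -25]
}}

```text
time: 12.3
position: [0.5712, 0.1956, 0.0969]
eef_rot: [2.448, 1.966, 0.004]
force: [0.9, 0.1, -0.8]
finger_gap: 0.0366
```

```bash
python3 -c "
from h import *;go(1.612,off=-.002)"
```

```text
t 12.3 local cm [-0.64 -4.32  0.08] roll -14.8 q [ 0.15  0.66  1.59 -0.    0.88  0.36] F [ 0.9  0.1 -0.8] gap 0.0366
```

>>> {"api": "apply_moves", "payload": {
  "steps": [-0.15, -0.1, -1.2, 0, -4, -0.15, -0.3, -2.6, 0, -8, -0.15, -0.5, -3.7, 0, -12, -0.15, -0.64, -4.3, 0, -14.8, -0.15, -0.64, -4.3, 0, -14.8]
}}

```text
time: 12.72
position: [0.5259, 0.1984, 0.0967]
eef_rot: [2.179, 2.263, -0.001]
force: [-0.3, 0.1, -0.5]
finger_gap: 0.0371
```

>>> {"api": "apply_moves", "payload": {
  "steps": [-0.5, 0, 0, 0, 0, -0.5, 0, 0, 0, 0, -0.5, 0, 0, 0, 0, -0.5, 0, 0, 0, 0, -0.5, 0, 0, 0, 0],
  "squeeze": 5
}}

```text
time: 13.13
position: [0.5279, 0.1987, 0.0967]
eef_rot: [2.18, 2.261, 0.002]
force: [0.3, 0.5, 0.4]
finger_gap: 0.0259
```

```bash
python3 -c "
from h import *;go(1.612)"
```

```text
t 13.13 local cm [0.   0.17 0.07] roll -0.3 q [ 0.16  0.62  1.7  -0.    0.82  0.13] F [0.3 0.5 0.4] gap 0.0259
```

>>> {"api": "apply_moves", "payload": {
  "steps": [-0.5, 0, 0.15, 0, 0, -0.5, 0, 0.15, 0, 0, -0.5, 0, 0.15, 0, 0]
}}

```text
time: 13.38
position: [0.5286, 0.1987, 0.0966]
eef_rot: [2.18, 2.261, 0.001]
force: [0.2, -0.4, 2.0]
finger_gap: 0.0255
```

>>> {"api": "apply_moves", "payload": {
  "steps": [0.6, 0, 0, 0, 0, 0.6, 0, 0, 0, 0, 0.6, 0, 0, 0, 0, 0.6, 0, 0, 0, 0, 0.6, 0, 0, 0, 0]
}}

```text
time: 13.8
position: [0.528, 0.1988, 0.0964]
eef_rot: [-2.18, -2.262, 0.0]
force: [0.1, -0.5, 0.2]
finger_gap: 0.0512
```

>>> {"api": "apply_moves", "payload": {
  "steps": [0.6, 0, 0, 0, 0, 0.6, 0, 0, -2, 0, 0.6, 0, 0, -5, 0, 0.6, 0, 0, -9, 0, 0.6, 0, 0, -12, 0]
}}

```text
time: 14.22
position: [0.5285, 0.1989, 0.2186]
eef_rot: [2.18, 2.262, 0.001]
force: [1.6, -0.4, -0.1]
finger_gap: 0.0691
```

```bash
python3 -c "
from h import *;go(1.612,.22)
from h import B
from station import r
s=r.observe();M=Ro.from_rotvec(s['eef_rot']).as_matrix();print((M.T@(np.array([.32,.5,.23])-s['position'])*100).round(1))"
```

```text
t 14.22 local cm [-0.02  0.11 -0.14] roll -0.3 q [0.16 0.45 1.59 0.   1.1  0.13] F [ 1.6 -0.4 -0.1] gap 0.0691
[ 30.9 -19.7  -1.2]
```

Move clear and look.

>>> {"api": "apply_moves", "payload": {
  "steps": [0.6, 31, -19.7, -1, 0, 0.6, 31, -19.7, -1, 0, 0.6, 31, -19.7, -1, 0, 0.6, 31, -19.7, -1, 0, 0.6, 31, -19.7, -1, 0]
}}

```text
time: 14.63
position: [0.4088, 0.3715, 0.2224]
eef_rot: [-2.181, -2.261, -0.0]
force: [1.1, 0.6, 0.6]
finger_gap: 0.0694
```

>>> {"api": "apply_moves", "payload": {
  "steps": [0.6, 14, -9, 0, 0, 0.6, 14, -9, 0, 0, 0.6, 14, -9, 0, 0, 0.6, 14, -9, 0, 0, 0.6, 14, -9, 0, 0]
}}

```text
time: 15.05
position: [0.3101, 0.5124, 0.2223]
eef_rot: [-2.17, -2.267, -0.003]
force: [0.1, -0.4, -0.8]
finger_gap: 0.0694
```

```bash
python3 -c "
from h import *;go(1.612)
from station import r;import cv2
c=r.camera('top');np.savez('top3.npz',**c);cv2.imwrite('pics/t3.png',cv2.resize(c['color'][90:350,110:520],(800,507),interpolation=cv2.INTER_CUBIC))"
```

```text
t 15.05 local cm [-32.35  20.58  12.47] roll 0.1 q [0.84 0.49 1.5  0.   1.15 0.79] F [ 0.1 -0.4 -0.8] gap 0.0694
```

View pics/t3.png

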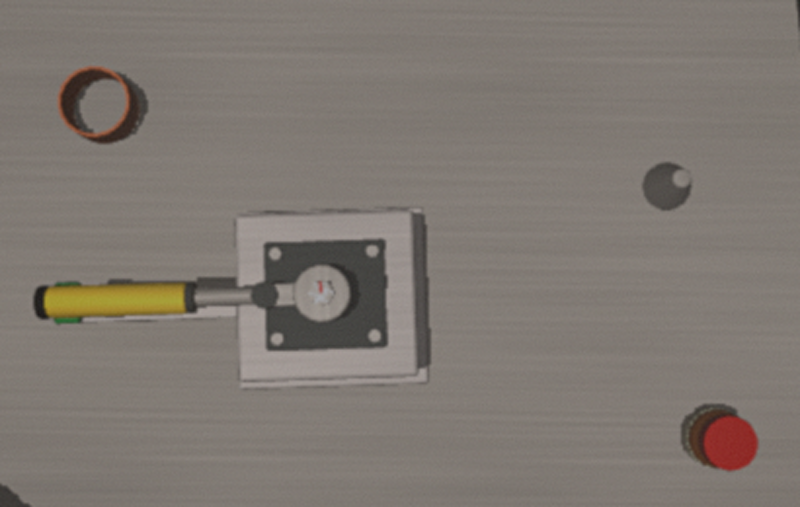

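The handle lies straight and centred over the green pad: grip at rows 285–317, pad at rows 282–322, at column ~68 of the crop. Cutter, tip and jar are at their old pixels.

```bash
python3 -c "
from station import r
print(r.observe()['time'],r.sign_off())"
```

```text
the job is handed in; nothing more can be done
15.1 None
```

The bolt is tightened to a clear give, the wrench is back over the green pad and released, and I handed the job in at 15.1 s.

- **Tightening:** I straddled the grip and swung it clockwise. The bolt came home at about 1.56 rad from the rest, and the breakaway joint gave at about 12–13 N.
- **Bend:** It reached about 0.15 rad, held for about 0.8 s after more than 2 s at smaller bends. This is worked out from how far the grip moved back before the force dropped, because the arm hid the joint from the cameras. Readings during the hold were 13–15 N, which is consistent but noisy.
- **Fingers forced open once:** At first contact with the stop, the 5 N grip let the fingers open to 51 mm. I raised it to 40 N, and the force stayed at about 13 N.
- **Last check:** In the last top picture the handle is straight and centred over the pad to about a millimetre. The jar, tip and cutter ring are where they were at the start, and the robot is clear of everything.

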